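Hang the height gauge and preload the camera ball in its sprung cradle

TASK

Set up the spring check of the camera ball: take the gauge plate from its parking stand, hook it over the long rail well to the left of the stop collar (at least 6 cm clear of it, seen from the robot), slide it along the rail without lifting it until it meets the collar, and let go of it there. Then take the camera ball from its rubber nest, set it neck up in the sprung ring cradle, press it about 16 mm down against the springs, short of the bottom stop, and finish while still holding it pressed down. Leave the gauge hanging at the collar and the other things on the bench where they are.

Things in the scene. Friction and masses are not known exactly. Their poses are not given: they have to be found in the camera images.
- gauge: gauge plate: rigid steel saddle hanger, 160 g, z up. Inside, an upside-down 90 degree V along its y axis (50 mm long, 4 mm sheet) sits on a 14 mm square bar from above; a plate hangs on its -x side (to 82 mm below the origin), a lip on +x (to 30 mm below); mouth 36 mm, overall x -22 to +26 mm. Origin: the point on the bar's centre line when hung; V's peak 14 mm (inside), 20 mm (outside) above it
- gauge_tab (a point): middle of the gauge's black upright grip tab, above its roof: 14 mm thick (gauge x), 30 mm wide (gauge y), 46 mm tall, from 20 to 66 mm above the gauge's origin; this point lies 43 mm above that origin
- park: parking stand of the gauge, fixed: a 14 mm square bar, 110 mm long along its y axis, its centre line 110 mm above the bench, between two posts on a 100 x 110 mm foot. Origin on the bench under the bar's middle. The gauge starts hanging on it, at the middle, with the same yaw.
- rail: long gauge rail, fixed: a 14 mm square aluminium bar, 420 mm long along its y axis (y to the robot's left), its centre line 155 mm above the bench, between two end posts 14 mm thick, centred at y = -217 and +217 mm, 167 mm tall. Origin on the bench under the bar's middle.
- collar: stop collar fixed on the long rail: a dark steel block 30 x 12 (along the rail) x 30 mm. Origin at its centre, on the bar's centre line; axes as the rail's (y along the bar, to the left). The gauge, coming from the left, touches it when the gauge's origin is 31 mm to the left (+y) of the collar's. It sits anywhere from 106 mm right to 24 mm left of the rail's middle.
- cradle: sprung ring cradle, fixed, on the robot's side of the rail, 150 mm from it, facing the place where the gauge ends up: a round 106 mm dark foot, three spring cups, three 6 mm guide pins 86 mm tall on a 41 mm radius, carrying the ring. Origin on the bench, on the ring's axis.
- ring_top (a point): centre of the cradle ring's upper face, 75 mm above the bench when unpressed; it goes down with the ring. The flat aluminium ring is 94 mm outside, 52 mm inside, 12 mm thick. The ball set in it has its lowest point about 13 mm below this point.
- ring (a joint): how far the ring is pressed down, in m: 0 at rest, 0.024 on its bottom stop. Springs: 3.6 N before it starts to move, plus 0.6 N per mm (about 13 N at 16 mm). The ball's weight alone hardly moves it (under 1 mm).
- pod: the camera ball: a grey ball 64 mm in diameter, about 350 g, with a black flange (44 mm across, from 58 to 64 mm up) and above it an upright round metal neck 26 mm in diameter (from 64 to 104 mm up). Origin at the ball's lowest point, z up along the neck. A dark lens disc on its side.
- nest: low black rubber ring, fixed, 72 mm across and 16 mm high, in which the camera ball starts, neck up, its lowest point about 7 mm above the bench. Origin on the bench at its centre.
- motor: small electric motor, 44 mm wide, 44 mm tall with its shaft; a bystander, to be left alone
- driver: screwdriver lying flat; a bystander, to be left alone
- servo: black servo, 54 x 20 x 40 mm; a bystander, to be left alone
- battery: grey battery brick, 130 x 45 x 35 mm; a bystander, to be left alone
- carton: cardboard carton, 120 x 100 x 60 mm; a bystander, to be left alone
Not all that is in view belongs to the job. Leave any orange or turquoise look-alike of the gauge alone.

How it is judged (in metres and radians):
On the way, in this order (a step that is already met when the one before it is completed fails the run):
1. the gauge is hooked over the rail, its origin more than 70 mm left of the collar's (gap over 39 mm) (x of gauge in the frame of collar between -0.006 and 0.006 m and z of gauge in the frame of collar between -0.004 and 0.005 m and angle between gauge's own z axis and vertical below 0.12 rad and contact force between gauge and rail above 0.3 N and y of gauge in the frame of collar between 0.07 and 0.35 m), for 0.1 s.
2. the gauge has been slid along to the collar (gap under 7 mm), hangs on the rail and is let go (x of gauge in the frame of collar between -0.006 and 0.006 m and z of gauge in the frame of collar between -0.004 and 0.005 m and angle between gauge's own z axis and vertical below 0.12 rad and contact force between gauge and rail above 0.3 N and y of gauge in the frame of collar between 0.025 and 0.038 m and contact force between each of the arm, the fingers and gauge below 0.05 N), for 0.2 s.
3. the camera ball sits neck up in the ring (horizontal distance between pod and ring_top below 0.008 m and angle between pod's own z axis and vertical below 0.25 rad and contact force between pod and ring above 1 N), for 0.2 s.
At the end, for the whole second after the job is handed in: The gauge hangs still on the rail, let go, touching or within 7 mm of the collar. The ball is in the ring (8 mm off axis at most, neck within 0.25 rad of upright), the fingers hold or press it, and the ring stays 12 to 20 mm down with over 7 N on it (all of step 2 and linear speed of gauge below 0.02 m/s and horizontal distance between pod and ring_top below 0.008 m and angle between pod's own z axis and vertical below 0.25 rad and contact force between pod and ring above 7 N and contact force between the fingers and pod above 3 N and value of joint ring between 0.012 and 0.02 m and linear speed of pod below 0.01 m/s); the arm keeps its last pose, push and grip.
It fails at once if the gauge is lifted off or lowered onto the rail close to the collar (origin less than 55 mm left or 60 mm right of the collar's, 8 to 45 mm above its hung height), instead of being slid there (y of gauge in the frame of collar between -0.06 and 0.055 m and x of gauge in the frame of collar between -0.04 and 0.04 m and z of gauge in the frame of collar between 0.008 and 0.045 m).
It fails at once if a bystander (motor, screwdriver, servo, battery, carton) is moved more than 30 mm (distance of any of motor, driver, servo, battery, carton from where it was at the start of the episode above 0.03 m).
It also fails if it takes over 58 s, if anything falls off the work surface, if the arm or the gripper's body presses on something with over 40 N, if the wrist force passes 120 N, or if a joint passes its speed limit or range.

ROBOT

A 6-joint arm with a two-finger parallel gripper is mounted at the origin on the work surface. World frame = base frame: x ahead of the robot, y to its left, z up, the work surface at z = 0. Lengths are in mm, angles in degrees, forces in N, time in s.
With the tool pointing down it reaches from about 350 to 850 mm from the base axis. Payload 8.1 kg.
Tool frame: the origin (TCP) lies on the centre line of the jaws, within the pads' length; the fingertips stand 19 mm ahead of it and the grasp point (between the pads) is the TCP; z points along the fingers, y is the direction in which the jaws open and shut (so a half turn about z gives the same grasp; the last joint's range is limited). The gripper opens to 85 mm and grips with 20 to 120 N. Pads are 22 mm wide; open, the fingers measure 114 mm over their backs; the gripper's body (76 mm by 85 mm) begins 54 mm behind the grasp point. The pads swing forward as they close: fully open they stand 13 mm farther back than shut.
Start: joints at [-75.424, 7.471, 85.268, -0, 87.261, -4.893], TCP at [199.999, -565.691, 250.292] pointing down, gripper open.
Joint ranges: [-169.43, 169.43], [-51.17, 129.36], [1.28, 143.12], [-76.62, 256.62], [0, 156.53], [-152.29, 152.29]. Speed limits (degrees/s): [136.94, 136.94, 159.86, 180, 180, 180].

INTERFACE

Orientations are given as [roll, pitch, yaw] about the fixed x, y, z axes, in that order (R = Rz(yaw) Ry(pitch) Rx(roll)).
In Python, from bench import r, viewer gives the robot as it stands.
- The arm moves only by the tool carry_out, never from a script. Its argument "commands" is a list that holds one entry, the list of rows, each a list of 7 numbers: the finger opening in mm, from 0 to 85.4, then the shift along the tool's x, y, z in mm, then the turn, a rotation vector about the tool's x, y, z in degrees. A call has 1 to 5 rows; each row is the pose to reach, as a shift and turn from the pose commanded when the call began, along the tool's axes at that moment; what a row does not reach only later rows make up. A row lasts 1/8 s, in which the tool goes at most 62.5 mm and 10.7 degrees, less where a joint would pass 70% of its speed; a pose out of reach is approached as far as the arm can. A call with a gripper value outside its range is refused whole. The fingers move at their own pace and stop on an object; "grip_force" is the grip in N (left out, the last holds). Time passes only in rows, so rows that repeat a pose let the fingers close. It gives the time, the measured TCP pose, the force and the opening at its end, in the units of the state.
- r.sense(): the state, without advancing time (a new reading comes with each control period).
- viewer.snapshot(name): name is "scene" or "top" or "wrist"; returns the picture (400x640x3 uint8, red, green, blue); there is no depth.
- viewer.calibration(name): a dict with "camera_matrix" (3x3 intrinsics, pixels), "rvec" (rotation vector, rad) and "tvec" (3), from world to camera coordinates, as OpenCV has them. Camera axes: x right, y down, z forward; pixel columns grow to the right and rows downward; lengths in mm; the calibration is good to about 2 mm. A picture is of the moment at which its call begins: read the wrist's pose just before it. calibration takes no time and is no camera call; for the wrist camera it gives the pose at the moment of the call.
- r.hand_in(): hands the job in, once; it reports no verdict.
The state is a dict: "time": time; "joint_pos": joint angles; "qd": joint speeds; "joint_efforts": joint torques, N m; "tool_pos": TCP position; "tcp_rot": TCP orientation; "ft_force": force on the tool from outside, world axes, zero at the start; "wrist_torque": the same for the moment, N m; "finger_gap": finger opening in mm.
Only numpy, scipy, OpenCV 4.12 (cv2) and the standard library are available. Lean on these libraries where they do the work, as an engineer would, in place of code of your own. Each camera call takes 0.05 s, during which the arm holds its last target. There are 200 camera calls.

## Working session

There is one attempt and no reset: what is moved stays moved. The work goes in short steps, Python scripts to look and compute and a tool call to move; the robot and the scene stay as the last step left them, time stands still between calls to the robot, and variables do not carry over. Pictures are saved under pics/ and viewed, about 8 in all and at most 12, crops included, and the job is handed in when it is done.

Besides the shell and the picture viewer there is one more tool, called as name(argument=value, ...) on one line, values as JSON. carry_out: Moves the arm, as the interface text tells. Its arguments: {"type":"object","properties":{"commands":{"type":"array","items":{"type":"array","items":{"type":"array","items":{"type":"number"}}}},"grip_force":{"type":"number"}},"required":["commands"]}

```bash
ls; mkdir -p pics; cat > h.py <<'E'
import numpy as np, cv2
from bench import r, viewer
def cal(n):
    c=viewer.calibration(n); K=np.array(c["camera_matrix"],float); R=cv2.Rodrigues(np.array(c["rvec"],float))[0]; t=np.array(c["tvec"],float).ravel(); return K,R,t
def ray(c,u,v):
    K,R,t=c; d=R.T@np.linalg.inv(K)@np.array([u,v,1.]); return -R.T@t,d/np.linalg.norm(d)
def onz(c,u,v,z):
    o,d=ray(c,u,v); return o+d*(z-o[2])/d[2]
def two(*rays):
    A=0;b=0
    for o,d in rays:
        P=np.eye(3)-np.outer(d,d); A=A+P; b=b+P@o
    return np.linalg.solve(A,b)
def proj(c,p):
    K,R,t=c; q=K@(R@np.array(p,float)+t); return q[:2]/q[2]
def snap(n,name):
    c=cal(n); im=cv2.cvtColor(np.array(viewer.snapshot(n)),cv2.COLOR_RGB2BGR); cv2.imwrite(f"pics/{name}.png",im); return c,im
E
python3 - <<'E'
from h import *
for n in("scene","top"):
    c,im=snap(n,n+"0"); print(n,-c[1].T@c[2],c[0][0,0])
    np.savez(f"pics/{n}.npz",K=c[0],R=c[1],t=c[2])
print(r.sense())
E
```

```text
pics
scene [ 855.43267767 -576.5149994  1224.82138429] 499.75536995997356
top [ 387.81886311   12.40086867 1147.96002509] 366.6466047025472
{'time': 0.1, 'joint_pos': array([-7.54262817e+01,  7.51125331e+00,  8.53233741e+01, -2.21824946e-04,
        8.72630910e+01, -4.89300216e+00]), 'qd': array([-0.0071324 , -0.1649514 , -0.13409295, -0.04126408, -0.01214276,
       -0.02194919]), 'joint_efforts': array([ 1.60403008e-03, -5.70955646e+01, -5.01941085e+01,  3.86151697e-06,
        8.06213880e-03, -2.91326489e-05]), 'tool_pos': array([ 199.85623347, -565.23352279,  249.34119093]), 'tcp_rot': array([-1.79902619e+02, -8.11416372e-03,  1.94667244e+01]), 'ft_force': array([ 0.33420996, -0.2042352 , -0.2829941 ]), 'wrist_torque': array([ 0.08914846, -0.02906781, -0.01940679]), 'finger_gap': 85.07028562349774}
```

View pics/scene0.png

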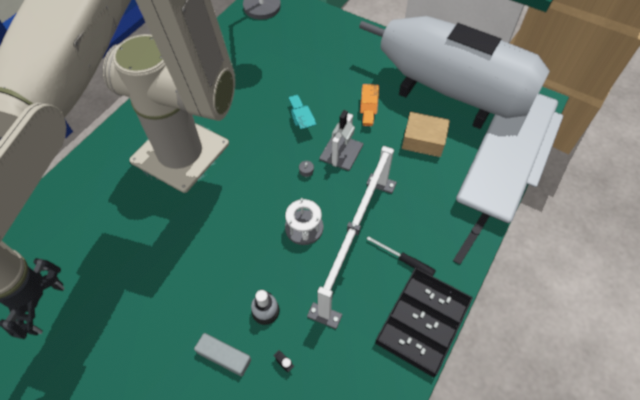

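View pics/top0.png

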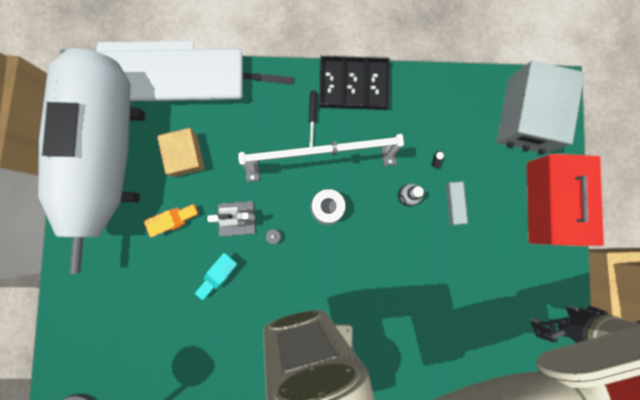

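The scene view shows the gauge on its stand near (343,125), the rail from (386,152) to (325,300), the collar near (353,227), the cradle at (303,215) and the ball at (264,303). In the top view they are: gauge (235,216), rail (241,158)–(401,140), collar (335,148), cradle (328,207), ball (411,193).

Gauge candidates: steel with black tab on the stand at scene (343,125); orange look-alike at (370,103); turquoise look-alike at (302,112). By the description I choose the steel one. I'll check it in a close crop.

```bash
python3 - <<'E'
import cv2,numpy as np
s=cv2.imread('pics/scene0.png');t=cv2.imread('pics/top0.png')
def z(im,x,y,w,h,W,H): return cv2.resize(im[y:y+h,x:x+w],(W,H),interpolation=cv2.INTER_CUBIC)
a=z(s,310,95,80,80,400,400); b=z(t,195,185,80,80,400,400)
cc=z(t,230,125,200,50,800,200)
cv2.imwrite('pics/crop1.png',np.vstack([np.hstack([a,b]),cc]))
E
```

```text
(no output)
```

View pics/crop1.png

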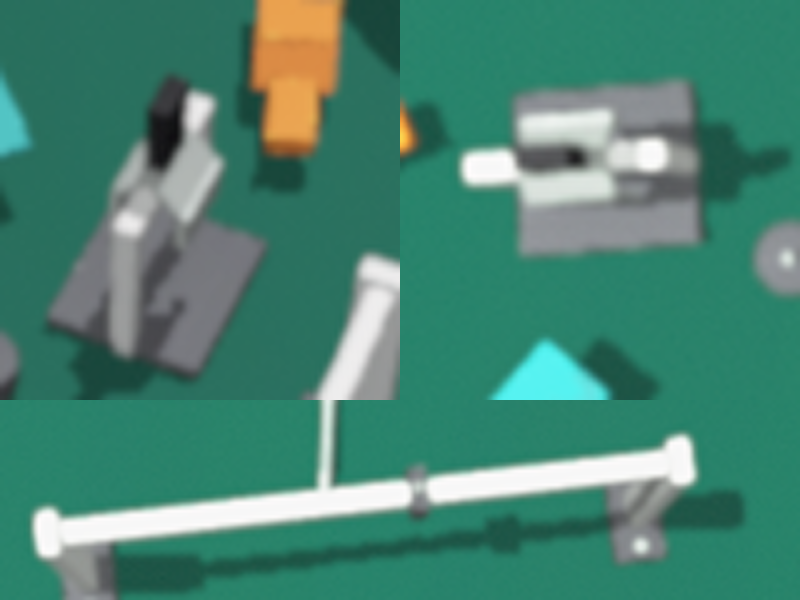

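The crop confirms the choice: a steel saddle with a black tab on the grey stand. The tab is at scene (344,119) and top (226,216), the collar is at top (334.7,148), and the rail's post tops are at (242,158) and (400,140).

```bash
python3 - <<'E'
from h import *
s=cal("scene");t=cal("top"); np.set_printoptions(precision=1,suppress=True)
L=onz(t,242,158.2,167);R=onz(t,400,140,167)
Ls=onz(s,387,152.5,167);Rs=onz(s,324.5,292,167)
d=L-R;print("rail top",L,R,np.linalg.norm(d),"mid",(L+R)/2,"yaw",np.degrees(np.arctan2(-d[0],d[1])))
print("rail scene",Ls,Rs)
print("collar",onz(t,334.75,148,170),onz(s,353,226,170))
f=[onz(t,u,v,8) for u,v in((218,203.4),(253,201.6),(255.6,232.6),(219,235.6))]
for p in f: print(p)
c=np.mean(f,0); a=(f[0]+f[3]-f[1]-f[2]);print("park",c,np.degrees(np.arctan2(-a[0],a[1])),[np.linalg.norm(f[i]-f[(i+1)%4]) for i in range(4)])
im=cv2.imread('pics/top0.png');si=cv2.imread('pics/scene0.png')
print("tab pred top",proj(t,[*c[:2],176]),proj(s,[*c[:2],176]),proj(s,[*c[:2],153]))
# cradle ring hough-ish: bright blob
for n,I,cc,(x,y,w,h) in(("top",im,t,(300,180,60,60)),("scene",si,s,(275,190,60,60))):
    g=cv2.cvtColor(I,cv2.COLOR_BGR2HSV)[y:y+h,x:x+w]; m=((g[...,2]>170)&(g[...,1]<40)).astype('uint8')
    k=cv2.findContours(m,0,2)[0]; k=max(k,key=cv2.contourArea); e=cv2.fitEllipse(k); u,v=e[0][0]+x,e[0][1]+y
    print("ring",n,u,v,e[1],onz(cc,u,v,75))
print("pod neck top",onz(t,416,192,111),onz(s,262,296,111))
E
```

```text
rail top [580.6 214.9 167. ] [ 643.2 -213.2  167. ] 432.644665780218 mid [611.9   0.9 167. ] yaw 8.318291393987975
rail scene [588.6 204.7 167. ] [ 647.6 -216.2  167. ]
collar [615.2 -35.3 170. ] [620.6 -37.6 170. ]
[467.4 315.9   8. ]
[476.  207.5   8. ]
[380.1 195.5   8. ]
[367.9 307.8   8. ]
park [422.9 256.7   8. ] 5.3708514591474685 [np.float64(108.69154588944504), np.float64(96.61787917062104), np.float64(112.99475002933433), np.float64(99.80657064542633)]
tab pred top [222.9 215.9] [342.6 113. ] [342.3 118.5]
ring top 327.91758918762207 205.52261543273926 (32.62049102783203, 32.85100173950195) [465.2 -23.8  75. ]
ring scene 302.96284103393555 214.52374649047852 (30.535778045654297, 34.65340805053711) [468.5 -27.5  75. ]
pod neck top [ 508.1 -272.9  111. ] [ 516.2 -281.4  111. ]
```

```bash
cat >> h.py <<'E'
def plan(start,*legs):
    """start,legs: x,y,z,yaw (tool down); prints shift tool axes + turn about tool z, calls chained"""
    p=np.array(start,float)
    for q in legs:
        a=np.radians(p[3]);c,s=np.cos(a),np.sin(a);B=np.array([[c,s,0],[s,-c,0],[0,0,-1]])
        d=np.array(q[:3])-p[:3]; sh=np.round(B@d,1); w=round(-(q[3]-p[3]),1)
        print("shift",sh,"turn z",w,"len %.0f rows>=%.1f"%(np.linalg.norm(d),max(np.linalg.norm(d)/62.5,abs(w)/10.7)))
        p=np.array([*(p[:3]+B.T@sh),p[3]-w])
    print("end",np.round(p,2))
def now():
    s=r.sense(); print("t %.2f"%s["time"],"tcp",np.round(s["tool_pos"],1),np.round(s["tcp_rot"],2),"F",np.round(s["ft_force"],1),"gap %.1f"%s["finger_gap"],"j",np.round(s["joint_pos"],1)); return s
E
python3 -c "
from h import *
plan((200,-565.7,250.3,19.47),(380,-330,320,45),(480,-50,320,75),(423,245,300,95))"
```

```text
shift [ 248.3 -162.2  -69.7] turn z -25.5 len 305 rows>=4.9
shift [ 268.6 -127.5    0. ] turn z -30.0 len 297 rows>=4.8
shift [ 270.1 -131.5   20. ] turn z -20.0 len 301 rows>=4.8
end [423.   244.98 300.    94.97]
```

carry_out(commands=[[[85, 248.3, -162.2, -69.7, 0, 0, -25.5], [85, 248.3, -162.2, -69.7, 0, 0, -25.5], [85, 248.3, -162.2, -69.7, 0, 0, -25.5], [85, 248.3, -162.2, -69.7, 0, 0, -25.5], [85, 248.3, -162.2, -69.7, 0, 0, -25.5]]])

```text
time: 0.72
tool_pos: [380.9, -328.0, 320.3]
tcp_rot: [-180.0, -0.0, 45.0]
ft_force: [0.3, -0.7, 0.3]
finger_gap: 84.9
```

carry_out(commands=[[[85, 268.6, -127.5, 0, 0, 0, -30], [85, 268.6, -127.5, 0, 0, 0, -30], [85, 268.6, -127.5, 0, 0, 0, -30], [85, 268.6, -127.5, 0, 0, 0, -30], [85, 268.6, -127.5, 0, 0, 0, -30]]])

```text
time: 1.35
tool_pos: [480.2, -47.5, 319.7]
tcp_rot: [-180.0, -0.0, 75.0]
ft_force: [1.4, -0.2, 0.2]
finger_gap: 85.0
```

carry_out(commands=[[[85, 270.1, -131.5, 20, 0, 0, -20], [85, 270.1, -131.5, 20, 0, 0, -20], [85, 270.1, -131.5, 20, 0, 0, -20], [85, 270.1, -131.5, 20, 0, 0, -20], [85, 270.1, -131.5, 20, 0, 0, -20]]])

```text
time: 1.98
tool_pos: [421.9, 247.1, 299.5]
tcp_rot: [-180.0, 0.0, 95.0]
ft_force: [0.8, -0.5, -0.1]
finger_gap: 84.7
```

```bash
python3 -c "
from h import *
now(); c,im=snap('wrist','w1'); np.savez('pics/w1.npz',K=c[0],R=c[1],t=c[2])
print(-c[1].T@c[2],c[1],c[0])
print('pred tab', proj(c,[423,257,153]))"
```

```text
t 1.98 tcp [421.9 247.1 299.5] [-179.97    0.     95.03] F [ 0.8 -0.5 -0.1] gap 84.7 j [ 24.3 -10.8  98.1   0.   92.7  19.3]
[413.57061379 328.82844455 424.32559817] [[ 9.96104247e-01  8.81821184e-02 -4.93567567e-04]
 [ 8.37995276e-02 -9.44826090e-01  3.16672226e-01]
 [ 2.74584922e-02 -3.15479910e-01 -9.48534901e-01]] [[280.26045016   0.         317.18372246]
 [  0.         280.26045016 201.92290635]
 [  0.           0.           1.        ]]
pred tab [320.37607146 184.65846674]
```

View pics/w1.png

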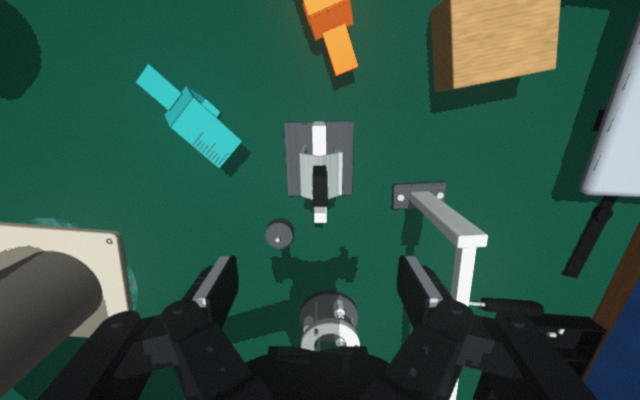

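The wrist view has the gauge centred. The tab is at about (320,185), the stand's post tops at (319,130) and (320,214), and the foot's corners at (286,123)–(352,195). I'll enlarge it to get the edges.

```bash
python3 - <<'E'
import cv2
im=cv2.imread('pics/w1.png'); cv2.imwrite('pics/c2.png',cv2.resize(im[115:230,270:370],(700,805)[:1]+(598,) if 0 else (520,598),interpolation=cv2.INTER_CUBIC))
E
```

```text
(no output)
```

View pics/c2.png

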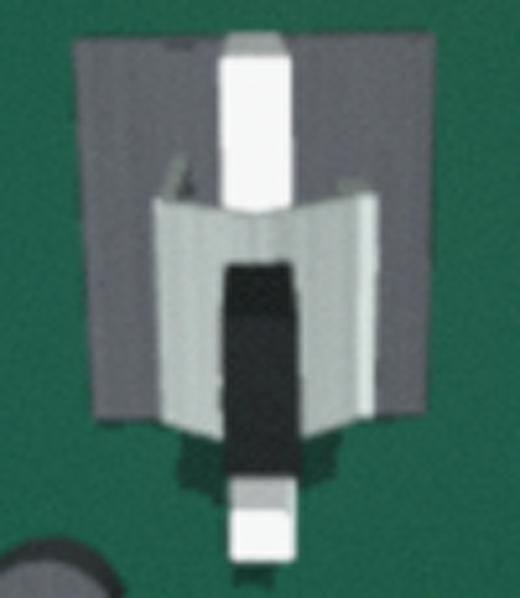

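```bash
python3 - <<'E'
from h import *
np.set_printoptions(precision=1,suppress=True)
d=np.load('pics/w1.npz');c=(d['K'],d['R'],d['t']);P=lambda x,y,z:onz(c,270+x/5.2,115+y/5.2,z)
T=[P(*a,176) for a in((223,316),(296,316),(300,475),(224,475))]
for p in T:print(p)
print("tab ctr",np.mean(T,0))
a=(T[0]+T[1]-T[2]-T[3]);print("yaw",np.degrees(np.arctan2(-a[0],a[1])))
F=[P(*a,8) for a in((75,40),(436,36),(425,412),(95,418))]
a=F[0]+F[1]-F[2]-F[3]; print("foot",np.mean(F,0),np.degrees(np.arctan2(-a[0],a[1])),np.linalg.norm(F[0]-F[1]),np.linalg.norm(F[0]-F[3]))
Q=[P(257,212,131)]+[P(256,55,122),P(263,560,122)]
print("roof front, posts",Q, P(155,200,110),P(378,195,110))
E
```

```text
[414.7 270.8 176. ]
[427.3 271.9 176. ]
[431.  242.7 176. ]
[417.3 241.5 176. ]
tab ctr [422.6 256.7 176. ]
yaw 6.116122148169315
foot [423.4 256.3   8. ] 5.888758203686671 99.30774707548265 108.84472696145222
roof front, posts [array([419.9, 282.2, 131. ]), array([417., 312., 122.]), array([428.5, 203.2, 122. ])] [398.3 279.5 110. ] [445.9 284.8 110. ]
```

```bash
python3 -c "
from h import *
now();plan((423,244.98,300,94.97),(423,256.5,156,96))"
```

```text
t 2.02 tcp [420.1 251.8 298.8] [-179.89   -0.18   95.18] F [-4.3  2.5 -0.8] gap 85.3 j [ 24.8 -10.7  98.    0.2  92.7  19.6]
shift [ 11.5   1.  144. ] turn z -1.0 len 144 rows>=2.3
end [423.   256.52 156.    95.97]
```

carry_out(commands=[[[60, 11.5, 1, 60, 0, 0, -1], [60, 11.5, 1, 100, 0, 0, -1], [60, 11.5, 1, 130, 0, 0, -1], [60, 11.5, 1, 144, 0, 0, -1], [60, 11.5, 1, 144, 0, 0, -1]]])

```text
time: 2.65
tool_pos: [422.5, 256.2, 155.3]
tcp_rot: [-179.9, 0.0, 96.0]
ft_force: [0.5, -0.5, 0.9]
finger_gap: 59.8
```

Now I'll close on the tab.

carry_out(commands=[[[5, 0, 0, 0, 0, 0, 0], [5, 0, 0, 0, 0, 0, 0], [5, 0, 0, 0, 0, 0, 0], [5, 0, 0, 0, 0, 0, 0], [5, 0, 0, 0, 0, 0, 0]]], grip_force=60)

```text
time: 3.28
tool_pos: [423.5, 256.8, 157.1]
tcp_rot: [179.9, -0.0, 96.0]
ft_force: [-3.0, -0.8, 6.2]
finger_gap: 13.1
```

```bash
python3 -c "
from h import *
now();c,im=snap('wrist','w2');np.savez('pics/w2.npz',K=c[0],R=c[1],t=c[2])"
```

```text
t 3.27 tcp [423.5 256.8 157.1] [ 1.7992e+02 -3.0000e-02  9.5970e+01] F [-3.  -0.8  6.2] gap 13.1 j [ 25.3  -5.3 108.1   0.   77.1  19.3]
```

```bash
python3 -c "
from h import *
plan((423,256.52,156,95.97),(423,256.5,262,96),(500,100,262,98.3))"
```

```text
shift [  -0.   -0. -106.] turn z -0.0 len 106 rows>=1.7
shift [-163.7   60.3    0. ] turn z -2.3 len 174 rows>=2.8
end [500.    99.98 262.    98.27]
```

carry_out(commands=[[[5, 0, 0, -30, 0, 0, 0], [5, 0, 0, -70, 0, 0, 0], [5, 0, 0, -106, 0, 0, 0], [5, 0, 0, -106, 0, 0, 0]]])

```text
time: 3.82
tool_pos: [424.7, 257.3, 265.5]
tcp_rot: [179.7, -0.1, 96.0]
ft_force: [-0.2, 0.8, -2.0]
finger_gap: 13.5
```

carry_out(commands=[[[5, -45, 16.6, 0, 0, 0, -0.8], [5, -100, 36.8, 0, 0, 0, -1.5], [5, -145, 53.4, 0, 0, 0, -2.3], [5, -163.7, 60.3, 0, 0, 0, -2.3], [5, -163.7, 60.3, 0, 0, 0, -2.3]]])

```text
time: 4.45
tool_pos: [499.8, 99.1, 260.6]
tcp_rot: [-179.9, -0.0, 98.1]
ft_force: [0.2, -0.6, -1.9]
finger_gap: 13.3
```

```bash
python3 -c "
from h import *
now();c,im=snap('wrist','w3');np.savez('pics/w3.npz',K=c[0],R=c[1],t=c[2])"
```

```text
t 4.45 tcp [499.8  99.1 260.6] [-1.7988e+02 -2.0000e-02  9.8130e+01] F [ 0.2 -0.6 -1.9] gap 13.3 j [ 5.4 -6.8 98.5  0.  88.4 -2.7]
```

View pics/w3.png

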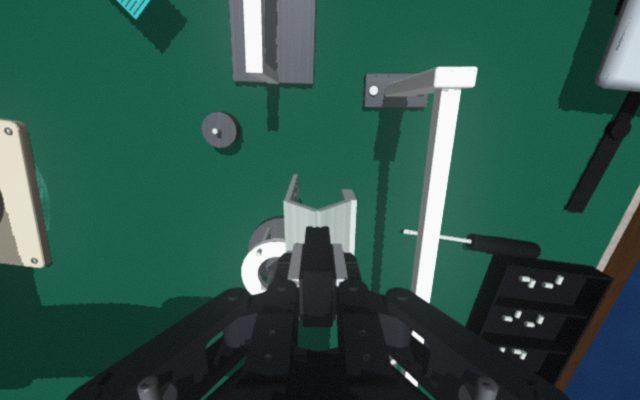

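The gauge is held upright; its roof front edge is at (285–355,195–210). The rail's bright top face runs from (448,90) to (423,300), and the left post's top is at (456,77). The collar is hidden by the fingers. I'll fit the rail.

```bash
python3 - <<'E'
from h import *
np.set_printoptions(precision=1,suppress=True)
d=np.load('pics/w3.npz');c=(d['K'],d['R'],d['t']);im=cv2.cvtColor(cv2.imread('pics/w3.png'),cv2.COLOR_BGR2GRAY).astype(int)
print(im[150,425:455],im[250,415:445])
L=[];Rr=[]
for v in range(100,296,5):
    if 225<v<250: continue
    x=np.arange(405,470);g=im[v,405:470]; b=x[g>150]
    if len(b)<5: continue
    L.append(onz(c,b[0]-.0,v+.5,162));Rr.append(onz(c,b[-1]+1,v+.5,162))
L=np.array(L);Rr=np.array(Rr)
for E in(L,Rr):
    k=np.polyfit(E[:,1],E[:,0],1);print("x at y=0,100,200",np.polyval(k,[0,100,200]),"yaw",np.degrees(np.arctan(-k[0])),np.std(E[:,0]-np.polyval(k,E[:,1])))
print("post",onz(c,455.5,77,167), onz(c,434,90,167),onz(c,476,68,167))
# other views
for n,box,f in(("top",(238,130,170,40),0),("scene",(315,140,90,165),1)):
    cc=cal(n);I=cv2.cvtColor(cv2.imread(f'pics/{n}0.png'),cv2.COLOR_BGR2HSV).astype(int);H=I
    pts=[]
    if n=="top":
        for u in range(252,392,3):
            if 326<u<344 or 306<u<318: continue
            col=I[130:170,u]; m=(col[:,2]>190)&(col[:,1]<60); w=np.where(m)[0]
            if len(w): pts.append(onz(cc,u+.5,130+w.mean()+.5,162))
    else:
        for v in range(165,285,3):
            row=I[v,315:400]; m=(row[:,2]>205)&(row[:,1]<60); w=np.where(m)[0]
            if len(w) : pts.append(onz(cc,315+w.mean()+.5,v+.5,162))
    p=np.array(pts);k=np.polyfit(p[:,1],p[:,0],1)
    print(n,len(p),np.polyval(k,[0,100,200]),np.degrees(np.arctan(-k[0])),np.std(p[:,0]-np.polyval(k,p[:,1])))
E
```

```text
[ 85  86 100 109 114 111 114 114 159 231 249 250 250 250 250 250 250 250
 250 250 250 250 250 250 250 250 237 141  88  86] [ 99 110 111 110 117 140 216 249 250 250 250 250 250 250 250 250 250 250
 250 250 250 242 189 103  87  87  84  86  82  87]
x at y=0,100,200 [606.3 591.5 576.7] yaw 8.418585787394662 0.39869898581174706
x at y=0,100,200 [621.6 606.7 591.9] yaw 8.443372828890606 0.23466662677331426
post [581.6 215.3 167. ] [568.8 204.8 167. ] [594.2 223.  167. ]
top 38 [611.7 597.7 583.6] 7.99916942889611 2.703223879140056
scene 38 [610.3 595.2 580.1] 8.575600691464334 14.298521040216604
```

```bash
python3 -c "
from h import *
plan((500,99.98,262,98.27),(602,78.7,262,98.4),(602,78.7,216,98.4))"
```

```text
shift [-35.7  97.9   0. ] turn z -0.1 len 104 rows>=1.7
shift [-0. -0. 46.] turn z -0.0 len 46 rows>=0.7
end [602.02  78.73 216.    98.37]
```

carry_out(commands=[[[5, -15, 41, 0, 0, 0, 0], [5, -30, 82, 0, 0, 0, -0.1], [5, -35.7, 97.9, 0, 0, 0, -0.1], [5, -35.7, 97.9, 0, 0, 0, -0.1], [5, -35.7, 97.9, 20, 0, 0, -0.1]]])

```text
time: 5.12
tool_pos: [602.3, 80.1, 243.0]
tcp_rot: [179.8, -0.0, 98.4]
ft_force: [0.6, 0.7, -1.9]
finger_gap: 13.7
```

carry_out(commands=[[[5, 0, 0, 13, 0, 0, 0], [5, 0, 0, 26, 0, 0, 0], [5, 0, 0, 26, 0, 0, 0]]])

```text
time: 5.5
tool_pos: [600.7, 78.8, 214.0]
tcp_rot: [-179.8, -0.0, 98.4]
ft_force: [-0.9, 0.2, -1.3]
finger_gap: 13.2
```

```bash
python3 -c "
from h import *
now();c,im=snap('wrist','w4');np.savez('pics/w4.npz',K=c[0],R=c[1],t=c[2])
cv2.imwrite('pics/w4c.png',cv2.resize(im[60:400,200:440],(560,793//1)[:1]+(600,)))"
```

```text
t 5.50 tcp [600.7  78.8 214. ] [-1.7982e+02 -2.0000e-02  9.8380e+01] F [-0.9  0.2 -1.3] gap 13.2 j [ 2.6  9.6 86.7  0.  83.8 -5.8]
```

View pics/w4c.png

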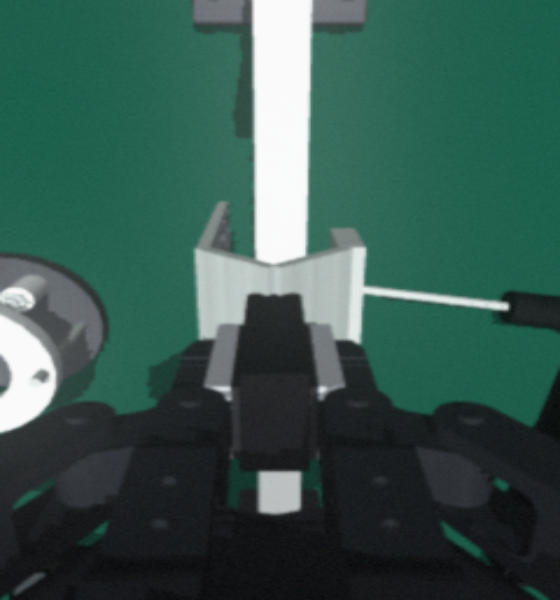

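The bar is inside the mouth, about 2 mm toward +x of the gauge's peak (bar centre at crop 281, peak at 275). I'll shift by 1.5 mm and lower.

carry_out(commands=[[[5, 0, 1.5, 5, 0, 0, 0], [5, 0, 1.5, 10, 0, 0, 0], [5, 0, 1.5, 14, 0, 0, 0], [5, 0, 1.5, 15, 0, 0, 0], [5, 0, 1.5, 15, 0, 0, 0]]])

```text
time: 6.18
tool_pos: [603.6, 78.9, 202.9]
tcp_rot: [180.0, 0.0, 98.4]
ft_force: [-6.9, -1.6, 10.4]
finger_gap: 12.9
```

carry_out(commands=[[[5, 0, -0.8, 0, 0, 0, 0], [5, 0, -0.8, -0.5, 0, 0, 0], [5, 0, -0.8, -0.5, 0, 0, 0]]])

```text
time: 6.55
tool_pos: [603.3, 78.9, 203.0]
tcp_rot: [179.9, 0.0, 98.4]
ft_force: [-2.3, -0.2, 6.8]
finger_gap: 13.5
```

carry_out(commands=[[[5, -10, 0, 0, 0, 0, 0], [5, -24, 0, 0, 0, 0, 0], [5, -40, 0, 0, 0, 0, 0], [5, -54, 0, 0, 0, 0, 0], [5, -64, 0, 0, 0, 0, 0]]])

```text
time: 7.18
tool_pos: [611.8, 16.4, 202.3]
tcp_rot: [180.0, -0.1, 98.4]
ft_force: [-4.4, 7.2, 5.4]
finger_gap: 13.2
```

carry_out(commands=[[[5, -4, 0, 0, 0, 0, 0], [5, -8, 0, 0, 0, 0, 0], [5, -12, 0, 0, 0, 0, 0], [5, -15, 0, 0, 0, 0, 0], [5, -16, 0, 0, 0, 0, 0]]])

```text
time: 7.8
tool_pos: [614.1, 1.0, 202.3]
tcp_rot: [-180.0, -0.1, 98.4]
ft_force: [-3.7, 5.9, 6.0]
finger_gap: 13.5
```

carry_out(commands=[[[5, -1.5, 0, 0, 0, 0, 0], [5, -3, 0, 0, 0, 0, 0], [5, -4.5, 0, 0, 0, 0, 0], [5, -6, 0, 0, 0, 0, 0], [5, -6, 0, 0, 0, 0, 0]]])

```text
time: 8.43
tool_pos: [614.9, -4.7, 202.3]
tcp_rot: [-180.0, -0.1, 98.4]
ft_force: [-5.2, 6.6, 5.6]
finger_gap: 13.3
```

carry_out(commands=[[[5, -1.5, 0, 0, 0, 0, 0], [5, -3, 0, 0, 0, 0, 0], [5, -4.5, 0, 0, 0, 0, 0], [5, -6, 0, 0, 0, 0, 0], [5, -6, 0, 0, 0, 0, 0]]])

```text
time: 9.05
tool_pos: [615.5, -7.4, 202.8]
tcp_rot: [180.0, -0.4, 98.5]
ft_force: [-8.8, 20.0, 11.5]
finger_gap: 13.6
```

Contact with the collar: the along-rail force rose to 20 N and the travel stopped. I'll relieve the push, then open.

carry_out(commands=[[[5, 2, -0.6, 0, 0, 0, 0], [5, 2.8, -0.9, -0.3, 0, 0, 0], [5, 2.8, -0.9, -0.3, 0, 0, 0]]])

```text
time: 9.43
tool_pos: [615.2, -7.1, 202.8]
tcp_rot: [179.9, -0.2, 98.5]
ft_force: [-1.4, 9.8, 5.2]
finger_gap: 13.2
```

carry_out(commands=[[[20, 0, 0, 0, 0, 0, 0], [30, 0, 0, 0, 0, 0, 0], [40, 0, 0, 0, 0, 0, 0], [40, 0, 0, 0, 0, 0, 0], [40, 0, 0, 0, 0, 0, 0]]])

```text
time: 10.05
tool_pos: [614.8, -9.7, 201.7]
tcp_rot: [-180.0, 0.0, 98.4]
ft_force: [-0.4, 0.2, -0.6]
finger_gap: 39.9
```

```bash
python3 -c "
from h import *
now();c,im=snap('wrist','w5');np.savez('pics/w5.npz',K=c[0],R=c[1],t=c[2])
c2,i2=snap('scene','s5')
a=cv2.resize(im[100:400,170:470],(500,500));b=cv2.resize(i2[180:270,310:364+0],(300,500))
cv2.imwrite('pics/c5.png',np.hstack([a,b]))"
```

```text
t 10.05 tcp [614.8  -9.7 201.7] [-179.99    0.     98.36] F [-0.4  0.2 -0.6] gap 39.9 j [ -5.7  11.2  86.2  -0.   82.6 -14. ]
```

View pics/c5.png

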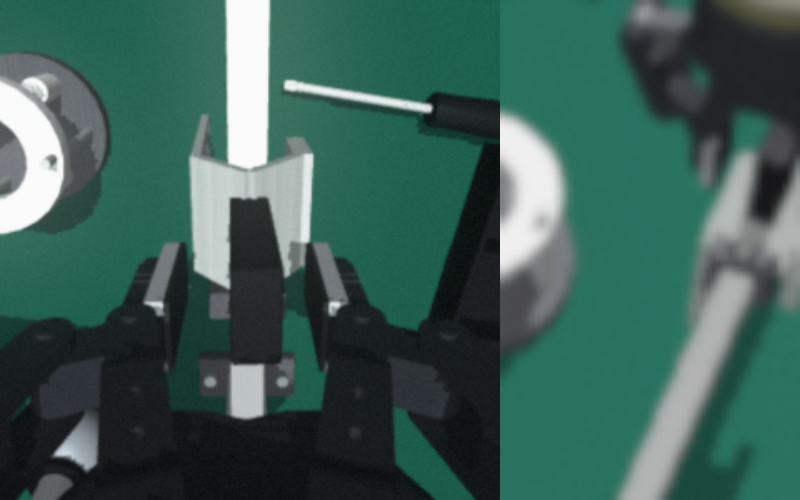

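The gauge hangs level, its right edge against the collar (crop (247,305)), and both pads are clear of the tab. Next I'll rise and look at the cradle and the ball from above.

```bash
python3 -c "
from h import *
plan((614.8,-9.7,201.8,98.37),(614.8,-9.7,310,98.37),(467,-35,310,98.37),(512,-287,310,98.37))"
```

```text
shift [   0.     0.  -108.2] turn z -0.0 len 108 rows>=1.7
shift [  -3.5 -149.9    0. ] turn z -0.0 len 150 rows>=2.4
shift [-255.9    7.8    0. ] turn z -0.0 len 256 rows>=4.1
end [ 511.97 -287.02  310.     98.37]
```

carry_out(commands=[[[40, 0, 0, -25, 0, 0, 0], [40, 0, 0, -70, 0, 0, 0], [40, 0, 0, -108.2, 0, 0, 0], [40, 0, 0, -108.2, 0, 0, 0]]])

```text
time: 10.65
tool_pos: [616.6, -9.7, 314.9]
tcp_rot: [179.6, 0.1, 98.4]
ft_force: [0.1, -0.0, 0.4]
finger_gap: 40.1
```

carry_out(commands=[[[85, -1.5, -50, 0, 0, 0, 0], [85, -2.5, -100, 0, 0, 0, 0], [85, -3.5, -140, 0, 0, 0, 0], [85, -3.5, -149.9, 0, 0, 0, 0], [85, -3.5, -149.9, 0, 0, 0, 0]]])

```text
time: 11.28
tool_pos: [466.9, -34.9, 309.7]
tcp_rot: [180.0, 0.0, 98.3]
ft_force: [0.3, 0.2, 0.2]
finger_gap: 85.1
```

```bash
python3 -c "
from h import *
now();c,im=snap('wrist','w6');np.savez('pics/w6.npz',K=c[0],R=c[1],t=c[2])"
```

```text
t 11.28 tcp [466.9 -34.9 309.7] [179.98   0.    98.35] F [0.3 0.2 0.2] gap 85.1 j [-10.6 -14.3 100.    0.   94.2 -18.9]
```

carry_out(commands=[[[85, -50, 1.5, 0, 0, 0, 0], [85, -110, 3.5, 0, 0, 0, 0], [85, -170, 5, 0, 0, 0, 0], [85, -225, 6.9, 0, 0, 0, 0], [85, -255.9, 7.8, 0, 0, 0, 0]]])

```text
time: 11.95
tool_pos: [512.8, -289.7, 308.5]
tcp_rot: [-179.9, -0.0, 98.3]
ft_force: [-0.0, 1.1, 0.2]
finger_gap: 85.1
```

carry_out(commands=[[[85, 0, 0, 0, 0, 0, 0], [85, 0, 0, 0, 0, 0, 0]]])

```text
time: 12.2
tool_pos: [512.5, -286.3, 309.2]
tcp_rot: [-180.0, -0.1, 98.4]
ft_force: [-0.3, -0.1, 0.1]
finger_gap: 84.7
```

```bash
python3 -c "
from h import *
now();c,im=snap('wrist','w7');np.savez('pics/w7.npz',K=c[0],R=c[1],t=c[2])
a=cv2.imread('pics/w6.png')
cv2.imwrite('pics/c7.png',np.hstack([cv2.resize(a[90:290,220:420],(400,400),interpolation=2),cv2.resize(im[90:290,220:420],(400,400),interpolation=2)]))"
```

```text
t 12.20 tcp [ 512.5 -286.3  309.2] [-1.7996e+02 -7.0000e-02  9.8390e+01] F [-0.3 -0.1  0.1] gap 84.7 j [-34.2   4.6  82.3   0.   93.2 -42.6]
```

View pics/c7.png

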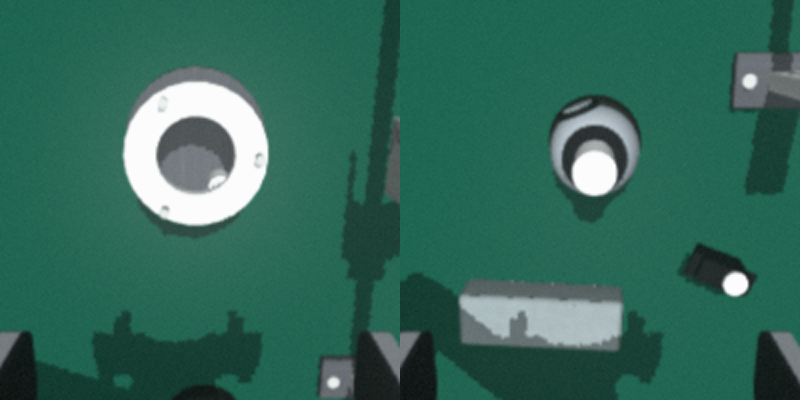

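The left crop shows the ring at about (196,153), wrist pixel (318,166). The right crop shows the ball with its white neck top at (194,172), wrist pixel (317,176), flange and lens behind it. Both need precise fits.

```bash
python3 - <<'E'
from h import *
np.set_printoptions(precision=1,suppress=True)
for n,box,z in(("w6",(270,110,100,110),75),("w7",(285,155,60,45),111)):
    d=np.load(f'pics/{n}.npz');c=(d['K'],d['R'],d['t']);im=cv2.cvtColor(cv2.imread(f'pics/{n}.png'),cv2.COLOR_BGR2GRAY)
    x,y,w,h=box;m=(im[y:y+h,x:x+w]>225).astype('uint8')
    k=max(cv2.findContours(m,0,1)[0],key=cv2.contourArea); hull=cv2.convexHull(k).reshape(-1,2)
    P=np.array([onz(c,x+a+.5,y+b+.5,z)[:2] for a,b in hull]); (cx,cy),rad=cv2.minEnclosingCircle(P.astype('f4'))
    A=np.c_[2*P,np.ones(len(P))];s=np.linalg.lstsq(A,(P**2).sum(1),rcond=None)[0]
    print(n,"circle",cx,cy,rad,"lsq",s[:2],np.sqrt(s[2]+s[0]**2+s[1]**2))
s=now()
plan((511.97,-287.02,310,98.37),(511.97,-287.02,200,98.37))
E
```

```text
w6 circle 465.8724060058594 -26.26771354675293 46.51742172241211 lsq [465.8 -26.3] 46.25819353630821
w7 circle 510.73992919921875 -280.4535827636719 12.962637901306152 lsq [ 510.6 -280.5] 12.80157323114433
t 12.25 tcp [ 512.5 -285.9  309.5] [-180.    -0.1   98.4] F [0.9 0.2 0.7] gap 85.3 j [-34.2   4.5  82.3   0.   93.2 -42.6]
shift [  0.   0. 110.] turn z -0.0 len 110 rows>=1.8
end [ 512.  -287.   200.    98.4]
```

```bash
python3 -c "
from h import *
plan((511.97,-287.02,310,98.37),(510.7,-280.4,94,98.4),(510.7,-280.4,200,98.4),(465.9,-26.3,200,98.4),(465.9,-26.3,155,98.4))"
```

```text
shift [  6.7  -0.3 216. ] turn z -0.0 len 216 rows>=3.5
shift [   0.    0. -106.] turn z -0.0 len 106 rows>=1.7
shift [257.9  -7.3   0. ] turn z -0.0 len 258 rows>=4.1
shift [ 0. -0. 45.] turn z -0.0 len 45 rows>=0.7
end [465.93 -26.34 155.    98.37]
```

carry_out(commands=[[[60, 6.7, -0.3, 60, 0, 0, 0], [60, 6.7, -0.3, 120, 0, 0, 0], [60, 6.7, -0.3, 165, 0, 0, 0], [60, 6.7, -0.3, 185, 0, 0, 0], [60, 6.7, -0.3, 185, 0, 0, 0]]])

```text
time: 12.88
tool_pos: [510.4, -279.3, 124.4]
tcp_rot: [-179.9, -0.1, 98.4]
ft_force: [-0.7, 0.2, 0.4]
finger_gap: 60.0
```

carry_out(commands=[[[60, 0, 0, 15, 0, 0, 0], [60, 0, 0, 27, 0, 0, 0], [60, 0, 0, 31, 0, 0, 0], [60, 0, 0, 31, 0, 0, 0]]])

```text
time: 13.38
tool_pos: [510.5, -280.3, 93.8]
tcp_rot: [-180.0, -0.0, 98.4]
ft_force: [0.5, 0.7, 0.7]
finger_gap: 59.6
```

carry_out(commands=[[[15, 0, 0, 0, 0, 0, 0], [15, 0, 0, 0, 0, 0, 0], [15, 0, 0, 0, 0, 0, 0], [15, 0, 0, 0, 0, 0, 0], [15, 0, 0, 0, 0, 0, 0]]], grip_force=80)

```text
time: 14.0
tool_pos: [511.1, -280.6, 94.8]
tcp_rot: [180.0, 0.0, 98.4]
ft_force: [-1.7, 0.7, 5.9]
finger_gap: 24.1
```

carry_out(commands=[[[15, 0, 0, -20, 0, 0, 0], [15, 0, 0, -60, 0, 0, 0], [15, 0, 0, -100, 0, 0, 0], [15, 0, 0, -116, 0, 0, 0], [15, 0, 0, -116, 0, 0, 0]]])

```text
time: 14.62
tool_pos: [511.2, -280.6, 211.1]
tcp_rot: [179.9, 0.1, 98.4]
ft_force: [0.4, 0.4, -5.0]
finger_gap: 24.5
```

carry_out(commands=[[[15, 40, -1, 0, 0, 0, 0], [15, 100, -3, 0, 0, 0, 0], [15, 160, -4.5, 0, 0, 0, 0], [15, 215, -6, 0, 0, 0, 0], [15, 245, -7, 0, 0, 0, 0]]])

```text
time: 15.25
tool_pos: [466.1, -36.2, 207.3]
tcp_rot: [-179.8, -0.1, 98.5]
ft_force: [0.4, -0.1, -2.9]
finger_gap: 24.5
```

carry_out(commands=[[[15, 12.9, -0.3, 0, 0, 0, 0], [15, 12.9, -0.3, 0, 0, 0, 0], [15, 12.9, -0.3, 0, 0, 0, 0]]])

```text
time: 15.62
tool_pos: [465.9, -27.1, 209.4]
tcp_rot: [-180.0, 0.0, 98.3]
ft_force: [-0.4, -0.2, -3.6]
finger_gap: 24.2
```

```bash
python3 -c "
from h import *
now();c,im=snap('wrist','w8');np.savez('pics/w8.npz',K=c[0],R=c[1],t=c[2])
i2=snap('scene','s8')[1]
cv2.imwrite('pics/c8.png',np.hstack([cv2.resize(im[60:360,170:470],(400,400),interpolation=2),cv2.resize(i2[150:270,250:370],(400,400),interpolation=2)]))"
```

```text
t 15.62 tcp [465.9 -27.1 209.4] [-1.7995e+02  1.0000e-02  9.8320e+01] F [-0.4 -0.2 -3.6] gap 24.2 j [ -9.6 -12.3 108.8  -0.   83.6 -17.9]
```

View pics/c8.png

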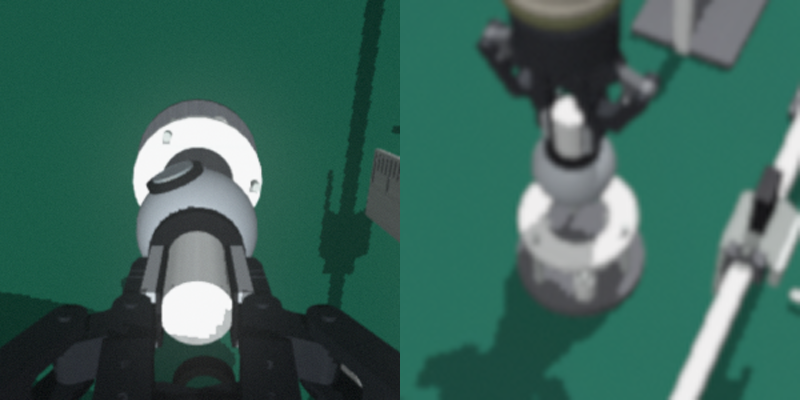

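The ball is held upright over the ring, and the gauge is still at the collar. I'll lower it now.

carry_out(commands=[[[15, 0, 0, 15, 0, 0, 0], [15, 0, 0, 33, 0, 0, 0], [15, 0, 0, 48, 0, 0, 0], [15, 0, 0, 55, 0, 0, 0], [15, 0, 0, 55, 0, 0, 0]]])

```text
time: 16.35
tool_pos: [465.5, -26.1, 154.2]
tcp_rot: [-179.9, -0.0, 98.4]
ft_force: [0.5, -0.3, -3.5]
finger_gap: 24.2
```

carry_out(commands=[[[15, 0, 0, 2, 0, 0, 0], [15, 0, 0, 4, 0, 0, 0], [15, 0, 0, 6, 0, 0, 0], [15, 0, 0, 6, 0, 0, 0]]])

```text
time: 16.85
tool_pos: [466.2, -26.2, 149.4]
tcp_rot: [180.0, 0.0, 98.4]
ft_force: [-0.7, 1.1, -0.8]
finger_gap: 24.0
```

carry_out(commands=[[[15, 0, 0, 3, 0, 0, 0], [15, 0, 0, 6, 0, 0, 0], [15, 0, 0, 9, 0, 0, 0], [15, 0, 0, 12, 0, 0, 0], [15, 0, 0, 12, 0, 0, 0]]])

```text
time: 17.48
tool_pos: [466.3, -26.2, 137.4]
tcp_rot: [180.0, 0.0, 98.4]
ft_force: [-2.4, 0.6, 7.5]
finger_gap: 24.5
```

carry_out(commands=[[[15, 0, 0, 1, 0, 0, 0], [15, 0, 0, 2, 0, 0, 0], [15, 0, 0, 3.5, 0, 0, 0], [15, 0, 0, 4.5, 0, 0, 0], [15, 0, 0, 4.5, 0, 0, 0]]])

```text
time: 18.1
tool_pos: [466.4, -26.2, 133.3]
tcp_rot: [180.0, 0.0, 98.4]
ft_force: [-2.9, 0.6, 9.1]
finger_gap: 24.1
```

carry_out(commands=[[[15, 0, 0, 0, 0, 0, 0], [15, 0, 0, 0, 0, 0, 0], [15, 0, 0, 0, 0, 0, 0], [15, 0, 0, 0, 0, 0, 0]]])

```text
time: 18.6
tool_pos: [466.4, -26.2, 133.3]
tcp_rot: [179.9, 0.0, 98.4]
ft_force: [-4.4, 0.5, 9.7]
finger_gap: 24.2
```

```bash
python3 -c "
from h import *
now();c,im=snap('wrist','w9');i2=snap('scene','s9')[1];now()
cv2.imwrite('pics/c9.png',np.hstack([cv2.resize(im[60:360,170:470],(400,400),interpolation=2),cv2.resize(i2[150:270,250:370],(400,400),interpolation=2)]))"
```

```text
t 18.60 tcp [466.4 -26.2 133.3] [1.7995e+02 2.0000e-02 9.8370e+01] F [-4.4  0.5  9.7] gap 24.2 j [ -9.5  -8.4 113.6   0.   74.8 -17.9]
t 18.70 tcp [466.4 -26.2 133.4] [1.7995e+02 2.0000e-02 9.8370e+01] F [-4.1  1.4  9.7] gap 24.0 j [ -9.5  -8.4 113.6   0.   74.8 -17.9]
```

View pics/c9.png

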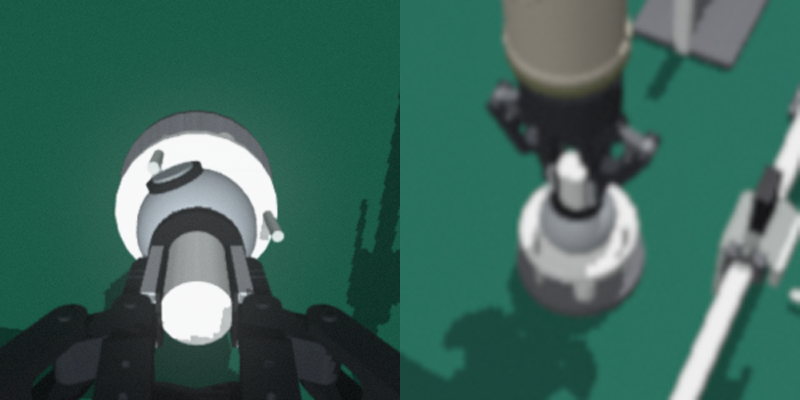

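The ball sits centred and upright in the ring and the pins now stand clear of it. The springs carry about 13.2 N (9.7 N read plus 3.5 N of ball weight), which means about 16 mm down. The gauge is still at the collar.

```bash
python3 -c "
from h import *
print(r.hand_in())"
```

```text
the job is handed in; nothing more can be done
None
```

The job is done and handed in at about 18.7 s of the 58 s allowed; the hand-in reports no verdict.

- **Gauge:** I took it from the stand and hooked it over the rail about 115 mm left of the collar. I then slid it along without lifting until it met the collar, where the force rose to about 20 N and it stopped, and let go. The last scene picture still shows it hanging against the collar.
- **Camera ball:** I set it neck up in the ring and pressed it down from first contact (tool height about 149.5 mm) to 133.3 mm, about 16 mm. The wrist read 9.7 N, plus about 3.5 N of ball weight, so about 13.2 N on the springs, which also means 16 mm. The arm still holds it there with an 80 N grip and has stopped moving.
- **Disagreements:**
  - The cradle measured 3–4 mm off along the rail from where the gauge's stop position would put it. The ring holds the ball on its axis regardless.
  - The grip on the neck reads 24 mm rather than 26 mm; I saw no slip.
  - A sideways force of about 4 N remains at the wrist.
- **Bystanders:** nothing I did came near them, but I did not measure their positions again at the end.

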